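# Set the calliper forceps to the cuvette mark and hold them ready

### The job

Somebody has parked a tube rack across the sprung calliper forceps: lift it off and stand it upright in the empty steel tray, leaving the other bench things alone. Then take the forceps by their two sprung arms, squeeze until they come up to the two engraved marks on the scale plate (tips 12.5 mm apart, one cuvette width), and lift them level about 10 cm clear off their rest. Do not drop the forceps: finish while still holding them up, level and steady at that gap.

Things in the scene. Friction and masses are not known exactly. Their poses are not given: they have to be found in the camera images.
- forceps: Loose steel sprung calliper forceps, 222 mm long, 95 g, lying flat on the rest. Origin: mid-length, on the underside (45 mm above the bench at the start); x to the tips, y to the left arm, z up. A rigid bridge (36 x 32 x 17.5 mm, x -110 to -74 mm) holds a spine under the arms (8 mm wide, 3 thick) and a cross-wise scale plate. It balances near x = +5 mm. Let go, the arms spring open.
- grip (a point): Point midway between the arms where they are gripped (ridges on the arms, x -10 to +30 mm of the forceps): at forceps x = +10 mm, 10.5 mm above its underside, mid-height of the arms. Each arm is a flat bar 4 mm thick, 14 mm high. Outer faces here: 34 mm apart at rest, 20 mm at the wanted gap, where the arms are parallel. 1 mm of width here is about 2 mm of tip gap; the squeeze is then about 12 N.
- scale (a point): Centre of the scale plate's top, at forceps x = +87 mm, 3 mm above its underside; plate 26 mm (x) by 56 mm (y) by 3 mm, fixed to the bridge, under the arms. Two black engraved lines, 2 mm wide, run along x; their outer edges are 12.4 mm apart and are just met by the inner faces of the arms at the wanted gap.
- tip_left (a point): inner face of the left arm at its tip, at the arm's mid height; the tip gap is the distance from tip_left to tip_right (40 mm at rest)
- tip_right (a point): inner face of the right arm at its tip, at the arm's mid height
- rest: Black plastic forceps rest, fixed; base plate 250 x 76 x 8 mm. Origin: centre of its underside; x as the forceps. Rear block (x -112 to -76 mm, cheeks to 55 mm high, 38 mm clear) holds the bridge, front block (x 74 to 100 mm, cheeks to 49 mm, 62 mm clear) the scale plate; both 45 mm high. Between them only the base plate lies under the arms.
- rack: Grey tube rack with ten white-capped tubes fixed in it, a closed block 38 mm (x) by 90 mm (y) by 42 mm high, caps 8 mm above that, about 100 g; at the start it stands across the forceps' arms over the grip, its underside 62.5 mm above the bench. Origin: centre of its underside; y along its length, z up. Pinch it across the 38 mm.
- tray: Empty open steel tray, fixed on the bench, 180 (x) x 160 (y) mm, rim 20 mm high, walls and floor 5 mm thick. Origin: centre of its underside.
- bottle: bystander: amber bottle, 60 mm across, 120 mm tall; origin: centre of its underside
- beaker: bystander: small clear cup, 56 mm across, 50 mm tall; origin: centre of its underside
- timer: bystander: white bench timer, 60 x 75 x 22 mm; origin: centre of its underside

How it is judged:
On the way, in this order (a step that is already met when the one before it is completed fails the run):
1. the tube rack stands upright in the tray, let go (x of rack in the frame of tray between -0.08 and 0.08 m and y of rack in the frame of tray between -0.07 and 0.07 m and z of rack in the frame of tray between -0.005 and 0.012 m and angle between rack's own z axis and vertical below 0.1 rad and contact force between the fingers and rack below 0.05 N), for 0.2 s.
2. the forceps are held up off the rest with the tips at the marked gap (distance between tip_left and tip_right between 0.01 and 0.015 m and height (world z) of forceps above 0.085 m and angle between forceps's own z axis and vertical below 0.35 rad and contact force between the fingers and forceps above 2 N and contact force between forceps and rest below 0.02 N and contact force between forceps and rack below 0.02 N and linear speed of forceps below 0.03 m/s and angular speed of forceps below 0.3 rad/s), for 0.3 s.
At the end, for the whole second after the job is handed in: Fingers hold the forceps (over 2 N), origin over 85 mm above the bench, within 20 degrees of level, clear of rest and rack, almost still (under 30 mm/s, 0.3 rad/s), tips 10 to 15 mm apart; the rack stands flat on the tray floor, within 6 degrees of upright, let go (all of step 1 and all of step 2); the arm keeps its last pose, push and grip.
It fails at once if a bystander (bottle, cup or timer) shoved more than 30 mm (distance of any of bottle, beaker, timer from where it was at the start of the episode above 0.03 m).
It fails at once if the forceps dropped onto the bench (height (world z) of forceps below 0.03 m).
It fails at once if the tube rack tipped over (more than 45 degrees) (angle between rack's own z axis and vertical above 0.8 rad).
It also fails if it takes over 56 s, if anything falls off the work surface, if the arm or the gripper's body presses on something with over 40 N, if the wrist force passes 120 N, or if a joint passes its speed limit or range.

### The arm

A 6-joint arm with a two-finger parallel gripper is mounted at the origin on the work surface. World frame = base frame: x ahead of the robot, y to its left, z up, the work surface at z = 0. Lengths are in m, angles in rad, forces in N, time in s.
With the tool pointing down it reaches from about 0.35 to 0.975 m from the base axis. Payload 4.9 kg.
Tool frame: the origin (TCP) lies between the finger pads; the fingertips stand 14 mm ahead of it and the grasp point (between the pads) lies 5 mm behind it; z points along the fingers, y is the line along which they close (so a half turn about z gives the same grasp; the last joint's range is limited). The gripper opens to 85 mm and grips with 20 to 120 N. Pads are 22 mm wide; open, the fingers measure 114 mm over their backs; the gripper's body (76 mm by 85 mm) begins 54 mm behind the grasp point. The pads swing forward as they close: fully open they stand 13 mm farther back than shut.
Start: joints at [-1.396, 0.053, 1.613, -0, 1.476, -0.119], TCP at [0.181, -0.598, 0.245] pointing down, gripper open.
Joint ranges: [-3.01, 3.01], [-1.01, 2.22], [0.06, 2.58], [-1.02, 4.17], [0.09, 2.62], [-3.14, 3.14]. Speed limits (rad/s): [2.57, 2.57, 3.14, 3.14, 3.14, 3.14].

### API

Orientations are given as a unit quaternion [x, y, z, w].
In Python, from bench import status, vision, job gives the robot as it stands.
- The arm moves only by the tool arm_command, never from a script. Its argument "plan" is one flat list of numbers, 7 for each row, row after row: the shift along the tool's x, y, z in cm, then the turn, a rotation vector about the tool's x, y, z in degrees, then the closure, from 0 (fully open) to 1 (shut). A call has 1 to 20 rows; each row is the pose to reach, as a shift and turn from the pose commanded when the call began, along the tool's axes at that moment; what a row does not reach only later rows make up. A row lasts 1/12 s, in which the tool goes at most 41.7 mm and 7.16 degrees, less where a joint would pass 70% of its speed; a pose out of reach is approached as far as the arm can. A call with a gripper value outside its range is refused whole. The fingers move at their own pace and stop on an object; the grip force is fixed at half the most. Time passes only in rows, so rows that repeat a pose let the fingers close. It gives the time, the measured TCP pose, the force, the opening and the grip force at its end, in the units of the state.
- status.read_state(): the state, without advancing time (a new reading comes with each control period).
- vision.get_image(name): name is "scene" or "top"; returns a dict with "color" (400x640x3 uint8, red, green, blue), "range_z" (400x640 float32, m along the optical axis (not along the pixel's ray), 0 where there is no reading), "mtx" (3x3 intrinsics, pixels), "R" (3x3) and "t" (3): a world point X has camera coordinates R X + t. Camera axes: x right, y down, z forward; pixel columns grow to the right and rows downward; lengths in m; the calibration is good to about 2 mm. A picture is of the moment at which its call begins.
- job.sign_off(): hands the job in; it is judged then, once.
The state is a dict: "clock": time; "q": joint angles; "qvel": joint speeds; "joint_efforts": joint torques, N m; "tool_pos": TCP position; "ee_rot": TCP orientation; "ft_force": force on the tool from outside, world axes, zero at the start; "ft_torque": the same for the moment, N m; "finger_gap": opening from 0.0 (shut) to 1.0 (fully open); "grasp_force": force on a finger pad.
Only numpy, scipy, OpenCV 4.12 (cv2) and the standard library are available. Lean on these libraries where they do the work, as an engineer would, in place of code of your own. Each camera call takes 0.05 s, during which the arm holds its last target. There are 200 camera calls.

## Working session

There is one attempt and no reset: what is moved stays moved. The work goes in short steps, Python scripts to look and compute and a tool call to move; the robot and the scene stay as the last step left them, time stands still between calls to the robot, and variables do not carry over. Pictures are saved under pics/ and viewed, at most 10 in all, crops included, and the job is handed in when it is done.

Besides the shell and the picture viewer there is one more tool, called as name(argument=value, ...) on one line, values as JSON. arm_command: Moves the arm, as the interface text tells. Its arguments: {"type":"object","properties":{"plan":{"type":"array"}},"required":["plan"]}

```bash
mkdir -p pics
cat > h.py <<'E'
import numpy as np, cv2
from scipy.spatial.transform import Rotation as Ro
from bench import status, vision, job
def cloud(im):
    K,R,t,d=im["mtx"],im["R"],im["t"],im["range_z"]
    v,u=np.mgrid[:d.shape[0],:d.shape[1]]
    c=np.stack([(u-K[0,2])/K[0,0]*d,(v-K[1,2])/K[1,1]*d,d],-1)
    P=(c-t)@R; P[d==0]=np.nan
    return P
def save(im,n): cv2.imwrite("pics/"+n,im["color"][:,:,::-1])
E
python3 - <<'E'
from h import *
for n in("scene","top"):
    im=vision.get_image(n); save(im,n+"0.png"); print(n,(-im["R"].T@im["t"]).round(3), im["R"].round(2).tolist()); np.savez(n+"0.npz",**im)
s=status.read_state(); print(s)
E
```

```text
scene [ 1.014 -0.678  0.784] [[0.85, 0.53, -0.02], [0.36, -0.6, -0.71], [-0.39, 0.6, -0.7]]
top [ 0.361 -0.064  1.243] [[-0.05, -1.0, 0.0], [-0.97, 0.05, -0.22], [0.22, -0.01, -0.98]]
{'clock': 0.1, 'q': array([-1.39601710e+00,  5.33136396e-02,  1.61416665e+00, -7.49069609e-06,
        1.47601565e+00, -1.19012624e-01]), 'qvel': array([ 0.00058693, -0.00118748, -0.00154665,  0.00144745, -0.00082667,
        0.00114347]), 'joint_efforts': array([-6.78336892e-04, -3.94907570e+01, -3.71363068e+01, -1.68592978e-04,
        3.90407309e-03,  1.14948963e-05]), 'tool_pos': array([ 0.18088512, -0.59768167,  0.24416586]), 'ee_rot': array([ 9.89229680e-01,  1.46368487e-01, -3.02582941e-05, -9.51170327e-04]), 'ft_force': array([ 0.8329745 , -0.22615163, -0.45811052]), 'ft_torque': array([-0.03928563,  0.05501302,  0.02485838]), 'grasp_force': 0.0, 'finger_gap': 1.0005536436395246}
```

View pics/top0.png

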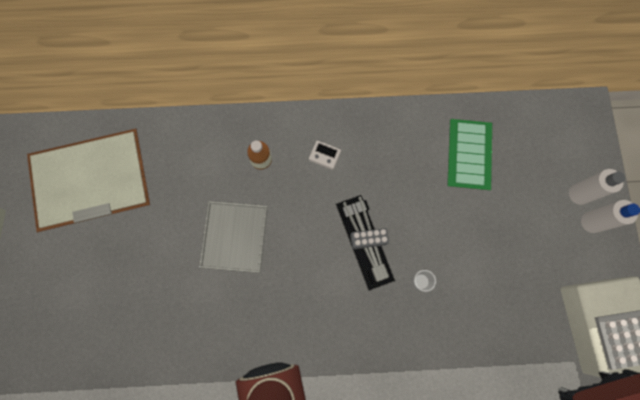

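View pics/scene0.png

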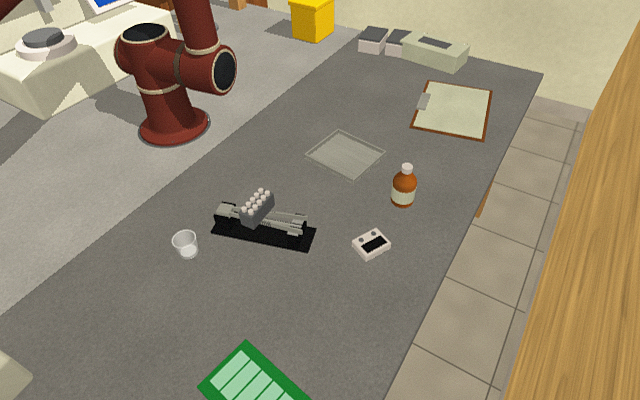

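The top view shows the rest at about (340–394, 200–288) with the rack at (370,238), tray at (233,237), bottle (258,153), timer (325,155) and cup (425,281). In the scene view the rack is at (257,208) and the rest runs from (213,225) to (315,240). Now I'll measure.

Run:
```python
from h import *
def rect(m,z,im,lab):
    # cast pixels on plane z
    K,R,t=im["mtx"],im["R"],im["t"]
    n,l,st,_=cv2.connectedComponentsWithStats(m.astype(np.uint8))
    k=1+st[1:,4].argmax(); v,u=np.nonzero(l==k)
    r=np.stack([(u-K[0,2])/K[0,0],(v-K[1,2])/K[1,1],np.ones(len(u))],-1)@R; c=-R.T@t
    P=c+r*((z-c[2])/r[:,2])[:,None]
    b=cv2.minAreaRect((P[:,:2]*1000).astype(np.float32)); print(lab,len(u),b, cv2.boxPoints(b).round().tolist())
for n in("top","scene"):
    im=dict(np.load(n+"0.npz")); P=cloud(im); c=im["color"].astype(int); hsv=cv2.cvtColor(im["color"],cv2.COLOR_RGB2HSV)
    z=P[...,2]
    box=(P[...,0]>.3)&(P[...,0]<.75)&(P[...,1]>-.35)&(P[...,1]<0.0) 
    print(n,"bench z",np.nanmedian(z[(np.abs(P[...,0]-.5)<.3)&(np.abs(P[...,1])<.3)]))
    print('range box',[ (np.nanmin(P[...,i]),np.nanmax(P[...,i])) for i in (0,1)])
    rk=box&(z>.085)
    rect(rk&(z<.13)&(z>.1),.11,im,"racktop")
    pts=P[rk&(z>.1)&(z<.13)]; print("z",np.nanpercentile(pts[:,2],[5,50,95]) if len(pts) else None, np.nanmedian(pts,0))
    rect(box&(c.max(-1)<40),.008,im,"restblack")
    q=box&(z>.03)&(z<.085)
    rect(q,.055,im,"forceps")
    for lo in (.03,): 
        pts=P[q]; print("forceps bbox",len(pts))
    tr=(P[...,0]>.3)&(P[...,0]<.75)&(P[...,1]>0)&(P[...,1]<.3)&(z>.012)&(z<.03)
    rect(tr,.02,im,"tray rim")
im=dict(np.load("top0.npz"))
a=cv2.resize(im["color"][190:300,320:410,::-1],None,fx=5,fy=5,interpolation=cv2.INTER_CUBIC)
im=dict(np.load("scene0.npz"))
b=cv2.resize(im["color"][180:260,200:330,::-1],None,fx=6,fy=6,interpolation=cv2.INTER_CUBIC)
cv2.imwrite("pics/c1.png",b);cv2.imwrite("pics/c2.png",a)
```

```text
top bench z 0.00042842142397990073
range box [(np.float64(0.1055596166429288), np.float64(1.2507153546246372)), (np.float64(-1.6160804178706112), np.float64(1.2517970106985137))]
racktop 529 ((522.3990478515625, -206.28192138671875), (37.849029541015625, 89.02625274658203), 4.239046573638916) [[500.0, -163.0], [507.0, -252.0], [545.0, -249.0], [538.0, -160.0]]
z [0.10099172 0.10547989 0.11422888] [ 0.52366206 -0.20629191  0.10547989]
restblack 548 ((463.4952087402344, -224.03146362304688), (109.74939727783203, 70.52511596679688), 16.880229949951172) [[401.0, -206.0], [421.0, -274.0], [526.0, -242.0], [506.0, -174.0]]
forceps 498 ((462.22869873046875, -224.28228759765625), (94.68317413330078, 67.65452575683594), 4.572536468505859) [[412.0, -194.0], [418.0, -262.0], [512.0, -254.0], [507.0, -187.0]]
forceps bbox 1068
tray rim 557 ((557.90625, 144.54513549804688), (160.81674194335938, 180.17201232910156), 82.42082977294922) [[458.0, 77.0], [637.0, 53.0], [658.0, 212.0], [479.0, 236.0]]
scene bench z 0.001410128738443666
range box [(np.float64(-1.2290037320470888), np.float64(1.244979058
[... 198 characters left out ...]
, -168.0], [510.0, -262.0], [553.0, -258.0], [546.0, -165.0]]
z [0.10208436 0.10757588 0.1143923 ] [ 0.52961282 -0.21287478  0.10757588]
restblack 1748 ((519.006103515625, -201.30470275878906), (264.03759765625, 91.78292846679688), 17.355716705322266) [[379.0, -197.0], [407.0, -284.0], [659.0, -206.0], [631.0, -118.0]]
forceps 949 ((566.2347412109375, -191.71176147460938), (154.90170288085938, 102.22245025634766), 3.802532434463501) [[486.0, -146.0], [492.0, -248.0], [647.0, -238.0], [640.0, -136.0]]
forceps bbox 1591
tray rim 559 ((560.354248046875, 139.34793090820312), (169.6008758544922, 184.57752990722656), 82.28917694091797) [[458.0, 68.0], [640.0, 43.0], [663.0, 211.0], [480.0, 236.0]]
```

View pics/c2.png

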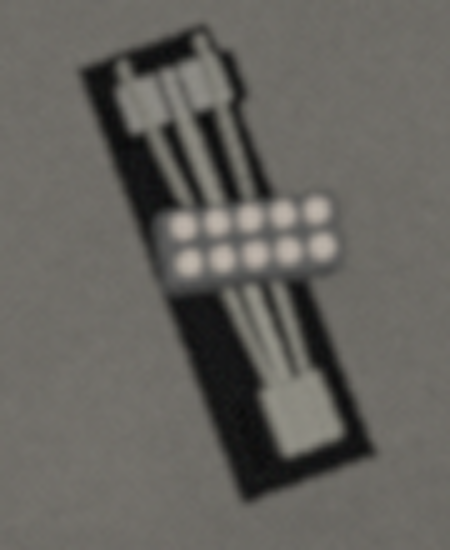

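The crop shows the tips and scale plate at the far (+x) end and the bridge at the near end. The rack lies across at about 4° yaw, centred near (0.523, -0.207). That agrees with the stated sizes: 38×89 mm for the rack and 161×180 mm for the tray.

```bash
cat >> h.py <<'E'
def go(x,y,z,head):
    s=status.read_state(); R0=Ro.from_quat(s["ee_rot"]); h=np.radians(head)
    T=Ro.from_matrix(np.array([[np.cos(h),np.sin(h),0],[np.sin(h),-np.cos(h),0],[0,0,-1]]))
    print("t %.2f"%s["clock"],"shift cm",(R0.inv().apply(np.array([x,y,z])-s["tool_pos"])*100).round(2),"turn",(R0.inv()*T).as_rotvec(degrees=True).round(1),"gap",s["finger_gap"],"F",s["grasp_force"], s["ft_force"].round(1), s["tool_pos"].round(4))
E
python3 -c "
from h import *
go(.523,-.207,.18,94.2)"
```

```text
t 0.10 shift cm [ 44.06 -27.47   6.48] turn [ -0.1  -0.1 -77.4] gap 1.0005536436395246 F 0.0 [ 0.8 -0.2 -0.5] [ 0.1809 -0.5977  0.2442]
```

arm_command(plan=[44.1,-27.5,6.5,0,0,-77.4,0,44.1,-27.5,6.5,0,0,-77.4,0,44.1,-27.5,6.5,0,0,-77.4,0,44.1,-27.5,6.5,0,0,-77.4,0,44.1,-27.5,6.5,0,0,-77.4,0,44.1,-27.5,6.5,0,0,-77.4,0,44.1,-27.5,6.5,0,0,-77.4,0,44.1,-27.5,6.5,0,0,-77.4,0,44.1,-27.5,6.5,0,0,-77.4,0,44.1,-27.5,6.5,0,0,-77.4,0,44.1,-27.5,6.5,0,0,-77.4,0,44.1,-27.5,6.5,0,0,-77.4,0,44.1,-27.5,6.5,0,0,-77.4,0,44.1,-27.5,6.5,0,0,-77.4,0,44.1,-27.5,6.5,0,0,-77.4,0,44.1,-27.5,6.5,0,0,-77.4,0,44.1,-27.5,6.5,0,0,-77.4,0,44.1,-27.5,6.5,0,0,-77.4,0])

```text
clock: 1.6
tool_pos: [0.5229, -0.2084, 0.1805]
ee_rot: [0.681, 0.732, -0.0, 0.0]
ft_force: [-0.8, -0.4, 0.3]
finger_gap: 0.997
grasp_force: 0.0
```

```bash
python3 -c "
from h import *
go(.523,-.207,.088,94.2)
im=vision.get_image('scene');save(im,'s1.png')
P=cloud(im);z=P[...,2]
m=(z>.1)&(z<.118)&(abs(P[...,0]-.525)<.06)&(abs(P[...,1]+.207)<.07);print(np.nanpercentile(P[m],[2,50,98],axis=0))"
```

```text
t 1.60 shift cm [0.14 0.02 9.25] turn [ 0.   0.  -0.1] gap 0.9974046619922772 F 0.0 [-0.8 -0.4  0.3] [ 0.5229 -0.2084  0.1805]
[[ 0.50897121 -0.25237098  0.10094324]
 [ 0.52964952 -0.21266272  0.10781921]
 [ 0.54421678 -0.16820462  0.11469403]]
```

View pics/s1.png

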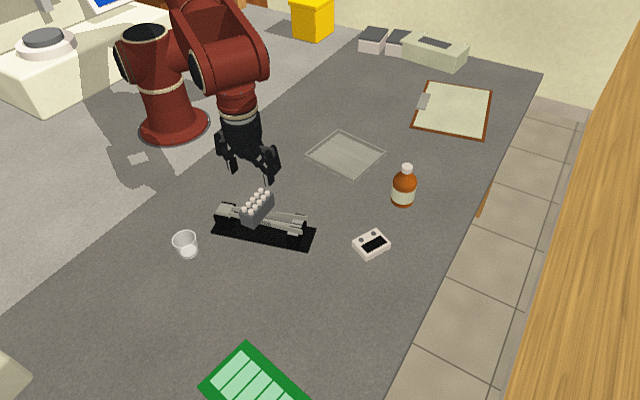

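The open gripper hangs over the rack, with fingers at about (220–280, 150–180) straddling it, so I'll descend and pinch.

arm_command(plan=[0.1,0.1,3,0,0,0,0,0.1,0.1,6,0,0,0,0,0.1,0.1,8,0,0,0,0,0.1,0.1,9.2,0,0,0,0,0.1,0.1,9.2,0,0,0,0,0.1,0.1,9.2,0,0,0,0.3,0.1,0.1,9.2,0,0,0,0.45,0.1,0.1,9.2,0,0,0,0.5,0.1,0.1,9.2,0,0,0,0.55,0.1,0.1,9.2,0,0,0,0.6,0.1,0.1,9.2,0,0,0,0.65,0.1,0.1,9.2,0,0,0,0.7,0.1,0.1,9.2,0,0,0,0.7,0.1,0.1,9.2,0,0,0,0.7,0.1,0.1,9.2,0,0,0,0.7])

```text
clock: 2.9
tool_pos: [0.5254, -0.2069, 0.0903]
ee_rot: [0.68, 0.733, 0.0, 0.001]
ft_force: [-1.3, -0.2, 6.1]
finger_gap: 0.433
grasp_force: 60.0
```

arm_command(plan=[0,0,-1,0,0,0,0.7,0,0,-3,0,0,0,0.7,0,0,-6,0,0,0,0.7,0,0,-8,0,0,0,0.7,2,0.3,-9,0,0,0,0.7,5,0.8,-9,0,0,0,0.7,8,1.4,-9,0,0,0,0.7,11.5,2,-9,0,0,0,0.7,15,2.5,-9,0,0,0,0.7,18.5,3.1,-9,0,0,0,0.7,22,3.7,-9,0,0,0,0.7,25.5,4.3,-9,0,0,0,0.7,29,5,-9,0,0,0,0.7,32,5.5,-9,0,0,0,0.7,34,5.8,-9,0,0,0,0.7,34.7,5.9,-9,0,0,0,0.7,34.7,5.9,-9,0,0,0,0.7,34.7,5.9,-9,0,0,0,0.7])

```text
clock: 4.4
tool_pos: [0.5574, 0.1439, 0.1782]
ee_rot: [0.68, 0.733, -0.0, 0.0]
ft_force: [-0.3, -0.2, -1.4]
finger_gap: 0.436
grasp_force: 60.2
```

Run:
```python
from h import *
go(.5585,.143,.035,94.2)
im=vision.get_image('scene');save(im,'s2.png');np.savez('s2.npz',**im)
t=vision.get_image('top');np.savez('t2.npz',**t)
a=im["color"][80:280,190:440,::-1];b=t["color"][120:320,180:430,::-1]
cv2.imwrite('pics/s2.png',cv2.resize(np.vstack([a,b]),None,fx=1.5,fy=1.5))
P=cloud(im);z=P[...,2]
m=(z>.1)&(z<.3)&(abs(P[...,0]-.56)<.08)&(abs(P[...,1]-.143)<.08)
for k in np.arange(.1,.26,.01):
    s=m&(abs(z-k)<.005)
    if s.sum()>3: print(k.round(2),s.sum(),im["color"][s].mean(0).round(),np.nanmin(P[s],0).round(3),np.nanmax(P[s],0).round(3))
```

```text
t 4.40 shift cm [-0.09  0.11 14.32] turn [-0.   0.   0.1] gap 0.4362361126876267 F 60.24761080741882 [-0.3 -0.2 -1.4] [0.5574 0.1439 0.1782]
0.15 17 [96. 95. 90.] [0.546 0.097 0.151] [0.58  0.161 0.155]
0.16 60 [79. 78. 76.] [0.544 0.096 0.155] [0.581 0.156 0.165]
0.17 73 [79. 79. 76.] [0.545 0.095 0.165] [0.588 0.142 0.175]
0.18 84 [74. 74. 71.] [0.529 0.095 0.176] [0.591 0.153 0.185]
0.19 152 [93. 92. 87.] [0.529 0.095 0.185] [0.592 0.177 0.195]
0.2 193 [156. 148. 136.] [0.526 0.101 0.195] [0.591 0.176 0.204]
0.21 58 [31. 32. 32.] [0.512 0.127 0.205] [0.607 0.149 0.215]
0.22 128 [28. 29. 29.] [0.506 0.127 0.215] [0.611 0.161 0.225]
0.23 93 [25. 26. 26.] [0.503 0.123 0.225] [0.615 0.164 0.235]
0.24 132 [26. 27. 28.] [0.5   0.123 0.235] [0.619 0.16  0.245]
0.25 126 [25. 26. 27.] [0.496 0.123 0.245] [0.623 0.157 0.255]
```

View pics/s2.png

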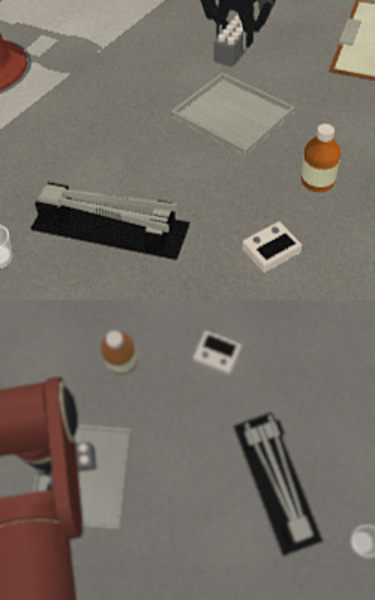

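The rack is held upright above the tray, its underside about 27 mm below the TCP, and the forceps on their rest are uncovered. Now I'll lower it.

arm_command(plan=[-0.1,0.1,2,0,0,0,0.7,-0.1,0.1,5,0,0,0,0.7,-0.1,0.1,8,0,0,0,0.7,-0.1,0.1,11,0,0,0,0.7,-0.1,0.1,13,0,0,0,0.7,-0.1,0.1,13.7,0,0,0,0.7,-0.1,0.1,14,0,0,0,0.7,-0.1,0.1,14.2,0,0,0,0.7,-0.1,0.1,14.3,0,0,0,0.7,-0.1,0.1,14.4,0,0,0,0.7,-0.1,0.1,14.4,0,0,0,0.7])

```text
clock: 5.42
tool_pos: [0.5598, 0.1434, 0.0358]
ee_rot: [0.681, 0.733, 0.001, 0.001]
ft_force: [-0.1, -0.0, -1.9]
finger_gap: 0.433
grasp_force: 60.3
```

arm_command(plan=[0,0,0.1,0,0,0,0.7,0,0,0.2,0,0,0,0.7,0,0,0.2,0,0,0,0.7,0,0,0.2,0,0,0,0.7])

```text
clock: 5.75
tool_pos: [0.5592, 0.1434, 0.0329]
ee_rot: [0.68, 0.733, 0.0, 0.0]
ft_force: [0.2, 0.5, 1.6]
finger_gap: 0.437
grasp_force: 60.5
```

arm_command(plan=[0,0,0,0,0,0,0.5,0,0,0,0,0,0,0.4,0,0,0,0,0,0,0.3,0,0,0,0,0,0,0.2,0,0,0,0,0,0,0.1,0,0,0,0,0,0,0.1,0,0,-1,0,0,0,0.1,0,0,-3,0,0,0,0.1,0,0,-6,0,0,0,0.1,0,0,-9,0,0,0,0.1,0,0,-12,0,0,0,0.1,0,0,-15,0,0,0,0.1,0,0,-15,0,0,0,0.1,0,0,-15,0,0,0,0.1])

```text
clock: 6.92
tool_pos: [0.5604, 0.1435, 0.1861]
ee_rot: [0.68, 0.733, 0.002, 0.002]
ft_force: [0.4, -0.5, -0.5]
finger_gap: 0.898
grasp_force: 0.0
```

Run:
```python
from h import *
im=vision.get_image('scene');np.savez('s3.npz',**im); P=cloud(im);z=P[...,2]
m=(z>.01)&(z<.08)&(abs(P[...,0]-.56)<.06)&(abs(P[...,1]-.143)<.06)
print("rack",np.nanpercentile(P[m],[1,50,99],axis=0).round(3))
# forceps
c,s=np.cos(np.radians(17)),np.sin(np.radians(17))
for n in ('s2','t2'):
    im=dict(np.load(n+'.npz')); P=cloud(im); z=P[...,2]
    dk=im["color"].max(-1)<40
    K,R,t=im["mtx"],im["R"],im["t"]; C=-R.T@t
    def cast(u,v,h):
        r=np.stack([(u-K[0,2])/K[0,0],(v-K[1,2])/K[1,1],np.ones(len(u))],-1)@R
        return (C+r*((h-C[2])/r[:,2])[:,None])
    box=(abs(P[...,0]-.52)<.18)&(abs(P[...,1]+.2)<.14)
    light=box&(z>.03)&(im["color"].max(-1)>60)
    v,u=np.nonzero(light); Q=cast(u,v,.06)[:,:2]
    b=cv2.minAreaRect((Q*1000).astype(np.float32)); print(n,len(u),b)
    # bars/points by height: profile along x'
    pz=P[light]; d=pz[:,:2]-[.52,-.205]
    X=d@[c,s]; Y=d@[-s,c]
    for k in np.arange(-.14,.14,.01):
        q=abs(X-k)<.005
        if q.sum(): print(k.round(2),q.sum(),np.percentile(Y[q],[0,10,50,90,100]).round(4),np.percentile(pz[q,2],[5,50,95]).round(4))
    allm=box&(dk|light); 
    mm=(box&((z>.004)|dk)).astype(np.uint8); nn,l,st,_=cv2.connectedComponentsWithStats(mm); k=1+st[1:,4].argmax(); v,u=np.nonzero(l==k)
    b=cv2.minAreaRect((cast(u,v,.008)[:,:2]*1000).astype(np.float32)); print("rest",b,cv2.boxPoints(b).round().tolist())
```

```text
rack [[0.545 0.095 0.012]
 [0.57  0.124 0.046]
 [0.582 0.184 0.058]]
s2 1319 ((502.61376953125, -236.7469482421875), (297.318359375, 124.99044799804688), 37.766990661621094)
-0.14 25 [-0.0847 -0.083  -0.081  -0.0793 -0.0766] [0.0322 0.0431 0.0503]
-0.13 15 [-0.0866 -0.0859 -0.0837 -0.0808 -0.0797] [0.034  0.0467 0.0522]
-0.12 27 [-0.1054 -0.1045 -0.0983 -0.0888 -0.0847] [0.035  0.0476 0.0511]
-0.11 1 [-0.0263 -0.0263 -0.0263 -0.0263 -0.0263] [0.0538 0.0538 0.0538]
-0.1 34 [-0.0287 -0.0193 -0.0093  0.0087  0.0171] [0.055  0.0622 0.0645]
-0.09 50 [-0.0196 -0.0182 -0.0074  0.009   0.0211] [0.0545 0.0626 0.0654]
-0.08 53 [-0.0204 -0.0191 -0.0073  0.0101  0.0199] [0.0553 0.0624 0.0649]
-0.07 65 [-0.0193 -0.0179 -0.0052  0.0091  0.0194] [0.0504 0.061  0.0645]
-0.06 37 [-0.0155 -0.0153  0.0029  0.0055  0.0085] [0.051  0.0586 0.0642]
-0.05 42 [-0.0158 -0.0147 -0.0107  0.0069  0.009 ] [0.0491 0.0591 0.0638]
-0.04 41 [-0.0175 -0.0159  0.0013  0.0083  0.0093] [0.0487 0.057  0.064 ]
-0.03 45 [-0.0179 -0.0168  0.0005  0.0088  0.0114] [0.049  0.0598 0.0635]
-0.02 42 [-0.0191 -0.0174  0.002   0.009
[... 2720 characters left out ...]
  0.0515 0.0633]
0.06 31 [-0.0225 -0.0205 -0.0014  0.0165  0.0171] [0.0454 0.0569 0.0636]
0.07 28 [-0.0226 -0.0204 -0.0026  0.0179  0.0188] [0.0465 0.0558 0.0646]
0.08 61 [-0.0394 -0.0233 -0.0041  0.019   0.0253] [0.0355 0.0476 0.0635]
0.09 90 [-0.0394 -0.0282 -0.0038  0.0213  0.0272] [0.0446 0.048  0.0621]
0.1 87 [-0.0392 -0.0266 -0.0029  0.0215  0.0274] [0.0433 0.0477 0.0628]
0.11 40 [-0.0378 -0.0291 -0.0124  0.0203  0.0241] [0.0432 0.0489 0.0649]
0.12 4 [-0.0259 -0.0125  0.0201  0.0216  0.0218] [0.0536 0.0618 0.0633]
rest ((528.6259765625, -204.51031494140625), (256.30743408203125, 84.46292877197266), 15.406299591064453) [[394.0, -198.0], [416.0, -279.0], [663.0, -211.0], [641.0, -130.0]]
```

Run:
```python
from h import *
c,s=np.cos(np.radians(16)),np.sin(np.radians(16))
for n in ('s2','t2'):
    im=dict(np.load(n+'.npz')); P=cloud(im); z=P[...,2]
    d=P[...,:2]-[.52,-.205]; X=d@[c,s]; Y=d@[-s,c]
    top=(z>.059)&(z<.07)&(abs(X)<.14)&(abs(Y)<.04)&(im["color"].max(-1)>60)
    for lo,hi in((-.12,-.085),(-.085,-.07),(-.05,-.02),(-.02,.01),(.01,.04),(.04,.07),(.07,.1),(.1,.12)):
        q=top&(X>lo)&(X<hi); y=Y[q]; l=y[y>-.003]; r=y[y<-.003]
        print(n,lo,q.sum(),"L",l.mean().round(4) if len(l) else 0,"R",r.mean().round(4) if len(r) else 0,"mid",((l.mean()+r.mean())/2).round(4) if len(l) and len(r) else 0)
    print("X ext",np.sort(X[top])[[0,1,2,3,5,-5,-3,-2,-1]].round(4))
    br=top&(abs(Y)<.006)&(X<0); print("bridge X",np.sort(X[br])[[0,1,3,-4,-2,-1]].round(4))
    pl=(z>.04)&(z<.053)&(X>.04)&(abs(Y)>.0235)&(abs(Y+.003)<.03)&(im["color"].max(-1)>80); print("plate",np.sort(X[pl])[[0,1,3,-4,-2,-1]].round(4),Y[pl].min().round(4),Y[pl].max().round(4))
```

```text
s2 -0.12 69 L 0.0031 R -0.0128 mid -0.0048
s2 -0.085 63 L 0.0037 R -0.0136 mid -0.0049
s2 -0.05 62 L 0.0071 R -0.0154 mid -0.0042
s2 -0.02 61 L 0.0091 R -0.0169 mid -0.0039
s2 0.01 56 L 0.0123 R -0.0184 mid -0.0031
s2 0.04 61 L 0.0149 R -0.0198 mid -0.0024
s2 0.07 58 L 0.0178 R -0.0213 mid -0.0017
s2 0.1 36 L 0.0198 R -0.0227 mid -0.0014
X ext [-0.102  -0.1014 -0.1011 -0.1006 -0.0998  0.1157  0.1162  0.1172  0.1175]
bridge X [-0.1014 -0.1011 -0.0991 -0.0331 -0.0277 -0.0166]
plate [0.0819 0.0842 0.0859 0.7577 0.758  0.7582] -0.033 0.0252
t2 -0.12 74 L 0.004 R -0.0114 mid -0.0037
t2 -0.085 67 L 0.0049 R -0.0107 mid -0.0029
t2 -0.05 40 L 0.008 R -0.0143 mid -0.0031
t2 -0.02 39 L 0.0107 R -0.0157 mid -0.0025
t2 0.01 38 L 0.0139 R -0.0171 mid -0.0016
t2 0.04 35 L 0.0157 R -0.0187 mid -0.0015
t2 0.07 34 L 0.019 R -0.0203 mid -0.0007
t2 0.1 24 L 0.0212 R -0.0221 mid -0.0004
X ext [-0.1022 -0.1017 -0.1015 -0.1009 -0.1002  0.1151  0.1164  0.1167  0.1176]
bridge X [-0.1022 -0.1015 -0.0992 -0.0519 -0.0437 -0.0382]
plate [0.0816 0.082  0.0828 0.7445 0.7603 0.7613] -0.032 0.0269
```

```bash
python3 -c "
from h import *
go(.538,-.2026,.15,17)"
```

```text
t 6.97 shift cm [-34.34  -4.66   3.34] turn [ 0.1 -0.1 77.2] gap 0.9008770081780131 F 0.0 [-0.8  0.5 -1. ] [0.559  0.1433 0.1836]
```

arm_command(plan=[-34.3,-4.7,3.3,0,0,77.2,0.2,-34.3,-4.7,3.3,0,0,77.2,0.2,-34.3,-4.7,3.3,0,0,77.2,0.2,-34.3,-4.7,3.3,0,0,77.2,0.2,-34.3,-4.7,3.3,0,0,77.2,0.2,-34.3,-4.7,3.3,0,0,77.2,0.2,-34.3,-4.7,3.3,0,0,77.2,0.2,-34.3,-4.7,3.3,0,0,77.2,0.2,-34.3,-4.7,3.3,0,0,77.2,0.2,-34.3,-4.7,3.3,0,0,77.2,0.2,-34.3,-4.7,3.3,0,0,77.2,0.2,-34.3,-4.7,3.3,0,0,77.2,0.2,-34.3,-4.7,3.3,0,0,77.2,0.2,-34.3,-4.7,3.3,0,0,77.2,0.2])

```text
clock: 8.13
tool_pos: [0.5365, -0.2017, 0.1482]
ee_rot: [0.989, 0.149, -0.001, -0.001]
ft_force: [-0.6, 0.3, -0.2]
finger_gap: 0.803
grasp_force: 0.0
```

```bash
python3 -c "
from h import *
go(.538,-.2026,.0505,17)
im=vision.get_image('scene')
cv2.imwrite('pics/s4.png',cv2.resize(im['color'][70:270,190:440,::-1],None,fx=3,fy=3,interpolation=cv2.INTER_CUBIC))"
```

```text
t 8.13 shift cm [0.13 0.14 9.76] turn [-0.1  0.1  0.2] gap 0.8033980964862036 F 0.0 [-0.6  0.3 -0.2] [ 0.5365 -0.2017  0.1482]
```

View pics/s4.png

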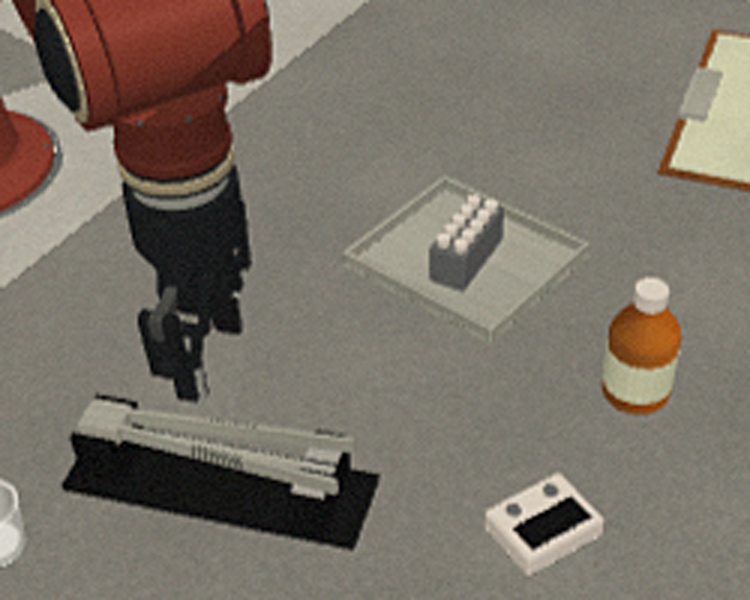

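The rack stands upright in the tray at crop (465,245). The gripper hangs above the ridges at (215,455). Next I'll descend with the fingers open.

arm_command(plan=[0,0,3,0,0,0,0.2,0,0,6,0,0,0,0.2,0,0,8,0,0,0,0.2,0,0,9.2,0,0,0,0.2,0,0,9.7,0,0,0,0.2,0,0,9.8,0,0,0,0.3,0,0,9.8,0,0,0,0.4,0,0,9.8,0,0,0,0.45,0,0,9.8,0,0,0,0.45])

```text
clock: 8.93
tool_pos: [0.5383, -0.2028, 0.0531]
ee_rot: [0.989, 0.148, 0.001, 0.001]
ft_force: [-0.3, 0.1, 0.1]
finger_gap: 0.551
grasp_force: 0.0
```

```bash
python3 -c "
from h import *
go(.538,-.2026,.0505,17)"
```

```text
t 8.93 shift cm [-0.02 -0.03  0.26] turn [ 0.1 -0.1  0. ] gap 0.5506922091706496 F 0.0 [-0.3  0.1  0.1] [ 0.5383 -0.2028  0.0531]
```

arm_command(plan=[0,0,0.2,0,0,0,0.5,0,0,0.2,0,0,0,0.54,0,0,0.2,0,0,0,0.58,0,0,0.2,0,0,0,0.62,0,0,0.2,0,0,0,0.65,0,0,0.2,0,0,0,0.68,0,0,0.2,0,0,0,0.7,0,0,0.2,0,0,0,0.7,0,0,0.2,0,0,0,0.7])

```text
clock: 9.68
tool_pos: [0.5377, -0.2026, 0.0502]
ee_rot: [0.989, 0.148, 0.001, 0.0]
ft_force: [-1.0, -0.2, 5.7]
finger_gap: 0.301
grasp_force: 6.5
```

```bash
cat > gap.py <<'E'
from h import *
import sys
s=status.read_state(); p=s["tool_pos"]; R0=Ro.from_quat(s["ee_rot"]); print(s["clock"],p.round(4),s["finger_gap"],s["grasp_force"],s["ft_force"].round(1),s["ft_torque"].round(2))
ax=R0.apply([1,0,0]); ay=-R0.apply([0,1,0])
o=p+R0.apply([-.010,0,-.005])-np.array([0,0,.0105]); print("forceps origin est",o.round(4))
for n in ('scene','top'):
    im=vision.get_image(n); P=cloud(im); d=P-o; X=d@ax; Y=d@ay; Z=d[...,2]
    m=(Z>.012)&(Z<.022)&(abs(Y)<.03)&(abs(X)<.13)&(im["color"].max(-1)>55)
    for lo,hi in((-.11,-.075),(.035,.055),(.055,.075),(.075,.1),(.1,.115)):
        q=m&(X>lo)&(X<hi); y=Y[q]; zt=np.percentile(Z[q],90) if q.sum() else 0
        if q.sum()<4: continue
        cn=np.median(y); ys=np.sort(y)
        if lo>0:
            k=np.argmax(np.diff(ys)); l=ys[k+1:]; r=ys[:k+1]
            print(n,lo,q.sum(),"L",l.mean().round(4),"R",r.mean().round(4),"c-c",(l.mean()-r.mean()).round(4),"inner",(l.min()-r.max()).round(4),"outer",np.ptp(ys).round(4),"ztop",zt.round(4))
        else: print(n,lo,q.sum(),"mean",y.mean().round(4),"ztop",zt.round(4))
    if len(sys.argv)>1: np.savez(n+sys.argv[1],**im)
E
python3 gap.py
```

```text
9.6833 [ 0.5377 -0.2026  0.0502] 0.30069191844709386 6.491739749908447 [-1.  -0.2  5.7] [-0.01  0.05  0.04]
forceps origin est [ 0.5281 -0.2055  0.0446]
scene -0.11 159 mean -0.0031 ztop 0.0203
scene 0.035 46 L 0.011 R -0.0124 c-c 0.0235 inner 0.0164 outer 0.0308 ztop 0.0194
scene 0.055 49 L 0.0119 R -0.0132 c-c 0.0251 inner 0.0202 outer 0.0319 ztop 0.0199
scene 0.075 64 L 0.012 R -0.0135 c-c 0.0254 inner 0.018 outer 0.0352 ztop 0.0195
scene 0.1 26 L 0.0135 R -0.0142 c-c 0.0277 inner 0.0229 outer 0.0325 ztop 0.0198
top 0.1 7 L 0.015 R 0.0125 c-c 0.0025 inner 0.0009 outer 0.0038 ztop 0.018
```

arm_command(plan=[0,0,0,0,0,0,0.71,0,0,0,0,0,0,0.72,0,0,0,0,0,0,0.73,0,0,0,0,0,0,0.74,0,0,0,0,0,0,0.75,0,0,0,0,0,0,0.76,0,0,0,0,0,0,0.76,0,0,0,0,0,0,0.76])

```text
clock: 10.45
tool_pos: [0.5379, -0.2026, 0.0505]
ee_rot: [0.989, 0.148, 0.001, 0.0]
ft_force: [-1.4, 0.6, 5.9]
finger_gap: 0.242
grasp_force: 10.5
```

```bash
python3 gap.py 5.npz; python3 -c "
from h import *
im=dict(np.load('scene5.npz'))
cv2.imwrite('pics/s5.png',cv2.resize(im['color'][185:260,205:325,::-1],None,fx=6,fy=6,interpolation=cv2.INTER_CUBIC))"
```

```text
10.45 [ 0.5379 -0.2026  0.0505] 0.24151953544279914 10.48839882016182 [-1.4  0.6  5.9] [-0.01  0.13 -0.02]
forceps origin est [ 0.5283 -0.2055  0.045 ]
scene -0.11 156 mean -0.0025 ztop 0.0196
scene 0.035 51 L 0.0078 R -0.0093 c-c 0.0171 inner 0.0098 outer 0.024 ztop 0.0191
scene 0.055 51 L 0.0082 R -0.0095 c-c 0.0177 inner 0.0092 outer 0.0251 ztop 0.0192
scene 0.075 62 L 0.0079 R -0.0094 c-c 0.0174 inner 0.0112 outer 0.0233 ztop 0.0192
scene 0.1 28 L 0.0086 R -0.0097 c-c 0.0184 inner 0.0128 outer 0.0243 ztop 0.0186
top 0.1 4 L 0.0111 R 0.0072 c-c 0.0039 inner 0.0029 outer 0.0044 ztop 0.0185
```

View pics/s5.png

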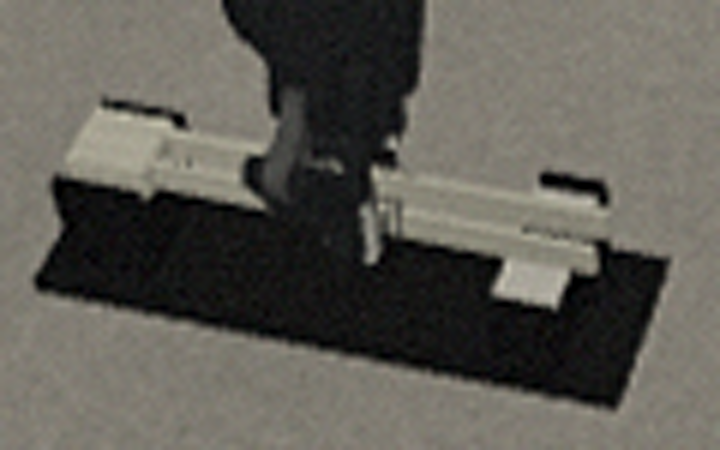

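The arms are nearly parallel over the plate, with tips at crop (600,235). The measured tip gap is about 14.5 mm, so I'll squeeze slightly more and start the lift.

arm_command(plan=[0,0,0,0,0,0,0.766,0,0,0,0,0,0,0.774,0,0,0,0,0,0,0.774,0,0,-0.3,0,0,0,0.774,0,0,-0.6,0,0,0,0.774,0,0,-1,0,0,0,0.774,0,0,-1.5,0,0,0,0.774,0,0,-2,0,0,0,0.774,0,0,-2,0,0,0,0.774,0,0,-2,0,0,0,0.774])

```text
clock: 11.38
tool_pos: [0.5374, -0.2024, 0.0699]
ee_rot: [0.989, 0.148, 0.0, 0.0]
ft_force: [-0.5, -0.0, -0.9]
finger_gap: 0.227
grasp_force: 12.1
```

```bash
python3 gap.py 6.npz
```

```text
11.3833 [ 0.5374 -0.2024  0.0699] 0.22703447564063514 12.092915922403336 [-0.5 -0.  -0.9] [0.01 0.01 0.02]
forceps origin est [ 0.5279 -0.2053  0.0644]
scene -0.11 154 mean -0.0025 ztop 0.0195
scene 0.035 52 L 0.0075 R -0.0086 c-c 0.016 inner 0.0085 outer 0.0239 ztop 0.0189
scene 0.055 46 L 0.0075 R -0.0085 c-c 0.016 inner 0.0113 outer 0.0229 ztop 0.0185
scene 0.075 65 L 0.0073 R -0.0084 c-c 0.0157 inner 0.0093 outer 0.0224 ztop 0.0191
scene 0.1 24 L 0.0075 R -0.0085 c-c 0.016 inner 0.0099 outer 0.0239 ztop 0.0188
top 0.055 4 L 0.0092 R -0.0075 c-c 0.0167 inner 0.0158 outer 0.0178 ztop 0.018
```

arm_command(plan=[0,0,-0.5,0,0,0,0.774,0,0,-1.2,0,0,0,0.774,0,0,-2,0,0,0,0.774,0,0,-3,0,0,0,0.774,0,0,-4,0,0,0,0.774,0,0,-5,0,0,0,0.774,0,0,-6,0,0,0,0.774,0,0,-6.8,0,0,0,0.774,0,0,-7.5,0,0,0,0.774,0,0,-8,0,0,0,0.774,0,0,-8,0,0,0,0.774,0,0,-8,0,0,0,0.774,0,0,-8,0,0,0,0.774,0,0,-8,0,0,0,0.774,0,0,-8,0,0,0,0.774,0,0,-8,0,0,0,0.774,0,0,-8,0,0,0,0.774,0,0,-8,0,0,0,0.774])

```text
clock: 12.98
tool_pos: [0.5371, -0.2022, 0.1491]
ee_rot: [0.989, 0.148, -0.0, -0.0]
ft_force: [-0.2, 0.8, -1.1]
finger_gap: 0.226
grasp_force: 12.1
```

```bash
python3 gap.py 7.npz; python3 -c "
from h import *
im=dict(np.load('scene7.npz'))
cv2.imwrite('pics/s7.png',cv2.resize(im['color'][70:270,190:440,::-1],None,fx=3,fy=3,interpolation=cv2.INTER_CUBIC))"
```

```text
12.9833 [ 0.5371 -0.2022  0.1491] 0.22587480582529038 12.088716924190521 [-0.2  0.8 -1.1] [0.02 0.07 0.01]
forceps origin est [ 0.5275 -0.2052  0.1436]
scene -0.11 165 mean -0.003 ztop 0.0192
scene 0.035 62 L 0.0072 R -0.0084 c-c 0.0156 inner 0.0089 outer 0.022 ztop 0.0191
scene 0.055 58 L 0.007 R -0.0086 c-c 0.0156 inner 0.0099 outer 0.0218 ztop 0.0192
scene 0.075 68 L 0.0077 R -0.0079 c-c 0.0155 inner 0.0093 outer 0.0218 ztop 0.0183
scene 0.1 28 L 0.0067 R -0.0081 c-c 0.0148 inner 0.0098 outer 0.0205 ztop 0.0187
top 0.055 4 L 0.0085 R -0.0071 c-c 0.0156 inner 0.0152 outer 0.0159 ztop 0.0193
```

View pics/s7.png

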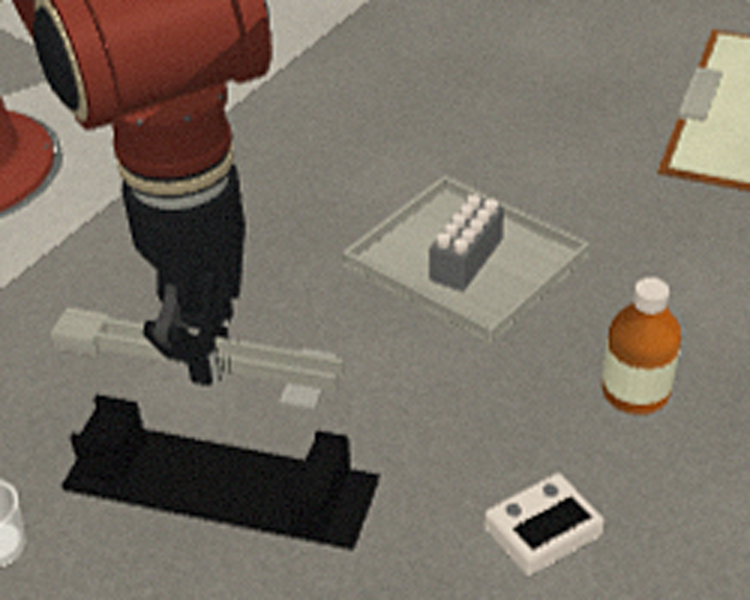

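The forceps are up and level above the empty rest, with the rack standing in the tray and the other bench items undisturbed. I'll average several frames to refine the gap before handing in.

Run:
```python
from h import *
def meas(im,o,ax,ay,yc):
    P=cloud(im); d=P-o; X=d@ax; Y=d@ay; Z=d[...,2]
    m=(Z>.0125)&(Z<.022)&(abs(Y)<.03)&(X>.03)&(X<.113)&(im["color"].max(-1)>55)
    out=[]
    for lo in(.03,.055,.08):
        q=m&(X>lo)&(X<lo+.03); y=Y[q]; out.append(y[y>yc].mean()-y[y<yc].mean())
    return np.array(out)*1000
h=np.radians(17); ax=np.array([np.cos(h),np.sin(h),0]); ay=np.array([-ax[1],ax[0],0])
print("rest",meas(dict(np.load('s2.npz')),np.array([.5279,-.2053,.045]),ax,ay,-.001))
s=status.read_state(); o=s["tool_pos"]-.01*ax+[0,0,-.0055]
A=np.array([meas(vision.get_image('scene'),o,ax,ay,-.0007) for _ in range(12)]); print(A.mean(0),A.std(0)); 
s=status.read_state(); print(s["clock"],s["finger_gap"],s["grasp_force"],s["tool_pos"],abs(s["qvel"]).max())
```

```text
rest [34.49896527 37.95313929 41.83470828]
[15.76899032 15.77485338 15.84718556] [0.13992805 0.16568693 0.12224236]
13.6833 0.23060234219071177 12.089283764362335 [ 0.53710084 -0.20225122  0.14927815] 0.0020353050428174348
```

```bash
python3 -c "
from h import *
print(job.sign_off())"
```

```text
the job is handed in; nothing more can be done
None
```

I stood the rack upright in the tray and handed the job in with the forceps held level about 10 cm above their rest; from the camera images the tip gap is about 12.5 mm (squeeze 12 N), but the sign-off returned no verdict.

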